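# Draw down a vacuum chamber cover on its first diagonal

## Robot

A 6-joint arm with a two-finger parallel gripper is mounted at the origin on a cart in front of the work surface, level with it; the furniture and walls round the work are solid. World frame = base frame: x ahead of the robot, y to its left, z up, the work surface at z = 0. Lengths are in m, angles in rad, forces in N, time in s.
With the tool pointing down it reaches from about 0.325 to 0.775 m from the base axis. Payload 5.5 kg.
Tool frame: the origin (TCP) lies on the mounting face of the last link; the fingertips stand 182 mm ahead of it and the grasp point (between the pads) lies 163 mm ahead of it (arm.hold_point_z is the distance from the TCP to the grasp point, in m); y points along the fingers, z is the direction in which the jaws open and shut, and the axes are right-handed (so a half turn about y gives the same grasp; the last joint's range is limited). The gripper opens to 88 mm and grips with 3 to 60 N. Pads are 20 mm wide; open, the fingers measure 115 mm over their backs; the gripper's body (75 mm by 178 mm) begins 61 mm behind the grasp point.
Start: joints at [1.106, 0.091, 1.231, -0, 1.82, -0.057], TCP at [0.238, 0.551, 0.405] pointing down, gripper open.
Joint ranges: [-2.87, 2.87], [-0.86, 2.18], [0.17, 2.46], [-1.51, 4.65], [0.06, 2.69], [-2.65, 2.65]. Speed limits (rad/s): [2.57, 2.57, 3.01, 3.14, 3.14, 3.14].

## Interface

Orientations are given as a unit quaternion [w, x, y, z].
In Python, from station import arm, eyes, finder gives the robot as it stands. The module is installed in compiled form; this text tells all that it offers.
- The arm moves only by the tool arm_command, never from a script. Its argument "targets" is a list of rows, each a list of 6 numbers: the shift along the tool's x, y, z in cm, then the turn, a rotation vector about the tool's x, y, z in degrees. In form: [[dx, dy, dz, ax, ay, az], ...]. A call has 1 to 12 rows; each row is the pose to reach, as a shift and turn from the pose commanded when the call began, along the tool's axes at that moment; what a row does not reach only later rows make up. A row lasts 1/8 s, in which the tool goes at most 62.5 mm and 10.7 degrees, less where a joint would pass 70% of its speed; a pose out of reach is approached as far as the arm can. A call with a gripper value outside its range is refused whole. "hand" is the closure in counts, from 0 (fully open) to 255 (shut), set as the call begins (left out, the last holds). The fingers move at their own pace and stop on an object; "squeeze" is the grip in N (left out, the last holds). Time passes only in rows, so rows that repeat a pose let the fingers close. It gives the time, the measured TCP pose, the force and the opening at its end, in the units of the state.
- arm.sense(): the state, without advancing time (a new reading comes with each control period).
- eyes.grab_frame(name): name is "scene" or "top" or "wrist"; returns a dict with "pixels" (420x560x3 uint8, red, green, blue), "mtx" (3x3 intrinsics, pixels), "R" (3x3) and "t" (3): a world point X has camera coordinates R X + t; the wrist camera has in their place "mount" (4x4, takes a point from camera to tool coordinates, whose origin is the TCP and whose axes are the tool frame's). Camera axes: x right, y down, z forward; pixel columns grow to the right and rows downward; lengths in m; the calibration is good to about 2 mm. The wrist camera is an equidistant fisheye: a pixel r from the principal point sees the ray r / f radians off the axis. A picture is of the moment at which its call begins: read the wrist's pose just before it. There is no depth.
- arm.sign_off(): hands the job in, once; it reports no verdict.
Trained networks look in the newest picture that a camera, given by its name, has taken for a name from the list of things; names that differ only in an ending like _2 or _b are one class to them, and where a whole thing is asked for, a point or a joint stands for the part that bears it (a point fixed in the world has none). Each returns a list of dicts, best first, with "p" (0 to 1); they miss things now and then, are a little off and sometimes report something else, mostly with a low value. They report only what shows in the picture. A call takes as long as a camera call.
- finder.spot_in(camera, target): "at" ([column, row] in pixels, amid what is visible of it).
- finder.cut_out(camera, target): "pixels" (420x560 bool, what is visible of it) and "at" ([column, row] in pixels, amid what is visible of it).
- finder.tip_of(camera, target): "at" ([column, row] in pixels: a listed point, or the origin of a listed thing).
The state is a dict: "time_s": time; "q": joint angles; "qvel": joint speeds; "joint_efforts": joint torques, N m; "tcp_pos": TCP position; "tcp_rot": TCP orientation; "contact_force": force on the tool from outside, world axes, zero at the start; "ft_torque": the same for the moment, N m; "gripper_width": opening from 0.0 (shut) to 1.0 (fully open).
Only numpy, scipy, OpenCV 4.12 (cv2) and the standard library are available. Lean on these libraries where they do the work, as an engineer would, in place of code of your own. Each camera call takes 0.05 s, during which the arm holds its last target.

## Task

The cover of the small vacuum chamber is lying loose on its gasket and is to be tightened in cross order. Turn the red wing screw clockwise to its stop first, then the black wing screw diagonally across from it just as far, so that both wings lie in line with their white index marks. Leave the other two wing screws loose for the second pass.

Things in the scene. Friction and masses are not known exactly. Their poses are not given: they have to be found in the camera images.
- chamber: White square vacuum chamber, fixed; blue cover 190 x 190 mm on a black gasket, cover top 76 mm above the worktop, sight glass in the middle 68 mm across and 5 mm high, brass hose port on its -x side. Origin: centre of the underside, z up. A wing screw stands at each (x, y) = (+-58, +-58) mm. White index marks at both ends of each screw lie along the chamber's x axis.
- screw_red (a joint): Red wing screw at (+58,+58) mm. Wing 52 mm long, 10 mm thick, 90 to 114 mm above the worktop: grip across the 10 mm on its axis, 102 mm up. 0 = loose, grows clockwise from above (rad), hard stop 1.22 = tight. Wing lies 1.22 minus this value anticlockwise of the chamber's x axis, so on the marks when tight. Does not rise or sink; stays where left (0.06 N m friction).
- screw_opposite (a joint): Black wing screw at (-58,-58) mm on the chamber, diagonally across from the red one; size, values and feel as for screw_red.
- screw_side_a (a joint): Black wing screw at (+58,-58) mm on the chamber; size and values as for screw_red. To be left loose.
- screw_side_b (a joint): Black wing screw at (-58,+58) mm on the chamber; size and values as for screw_red. To be left loose.

How it is judged:
On the way, in this order (a step that is already met when the one before it is completed fails the run):
1. the red screw is tight while the one opposite is still loose (value of joint screw_red above 1.04 rad and value of joint screw_opposite below 0.5 rad), for 0.2 s.
2. the opposite screw is tight as well (value of joint each of screw_red, screw_opposite above 1.04 rad), for 0.2 s.
At the end, for the whole second after the job is handed in: The red and the opposite wing screw both stand within 0.18 rad (10 degrees) of the stop at 1.22 rad (joint above 1.04), and the two side screws are still loose (below 0.5 rad) (all of step 2 and value of joint each of screw_side_a, screw_side_b below 0.5 rad); the robot touches nothing.
It fails at once if a side screw is tightened (turned past 0.5 rad) (value of joint any of screw_side_a, screw_side_b above 0.5 rad).
It also fails if it takes over 40 s, if anything falls off the work surface, if the arm or the gripper's body presses on something with over 40 N, if the wrist force passes 120 N, or if a joint passes its speed limit or range.

## Working session

There is one attempt and no reset: what is moved stays moved. The work goes in short steps, Python scripts to look and compute and a tool call to move; the robot and the scene stay as the last step left them, time stands still between calls to the robot, and variables do not carry over. Pictures are saved under pics/ and viewed, and the job is handed in when it is done.

Besides the shell and the picture viewer there is one more tool, called after ">>>" by a JSON object that holds its "op" and its "data", one argument or row to a line. arm_command: Moves the arm, as the interface text tells. Its arguments: {"type":"object","properties":{"targets":{"type":"array"},"hand":{"type":"number"},"squeeze":{"type":"number"}},"required":["targets"]}

```bash
mkdir -p pics; python3 - <<'E'
from station import arm, eyes, finder
import cv2,numpy as np
s=arm.sense();print(s['time_s'],s['tcp_pos'],s['tcp_rot'],s['gripper_width'],s['contact_force'])
for n in ['top','scene']:
    f=eyes.grab_frame(n);cv2.imwrite(f'pics/{n}0.png',f['pixels'][:,:,::-1])
    np.savez(f'{n}.npz',**f)
    for t in ['chamber','screw_red','screw_opposite','screw_side_a']:
        print(n,t,[(d['at'],round(d['p'],2)) for d in finder.spot_in(n,t)],[(d['at'],round(d['p'],2)) for d in finder.tip_of(n,t)])
print(arm.sense()['time_s'])
E
```

```text
0.0 [0.23796841 0.55084872 0.40352481] [-0.69179708  0.6931261  -0.14332925  0.14300256] 1.0008193763460744 [ 0.08232561  0.34750362 -0.0725852 ]
top chamber [([262.5, 226.2], 0.85)] [([262.8, 230.5], 0.81)]Traceback (most recent call last):
  File "<stdin>", line 8, in <module>
ValueError: it knows: chamber
```

```bash
python3 - <<'E'
from station import arm, eyes, finder
import cv2,numpy as np
for n in ['top','scene']:
    f=eyes.grab_frame(n);cv2.imwrite(f'pics/{n}1.png',f['pixels'][:,:,::-1])
    np.savez(f'{n}.npz',**f)
    for t in ['screw_red','screw_opposite','screw_side']:
      for fn in (finder.spot_in,finder.cut_out):
        try: print(n,t,[(d['at'],round(d['p'],2)) for d in fn(n,t)])
        except Exception as e: print(n,t,e)
print(arm.sense()['time_s'])
f=np.load('top.npz');print(f['mtx'],f['R'],f['t'])
E
```

```text
top screw_red [([230.2, 249.2], 0.76)]
top screw_red [([230.2, 249.6], 0.6)]
top screw_opposite [([293.2, 197.1], 0.46)]
top screw_opposite [([296.3, 198.6], 0.62)]
top screw_side [([235.1, 193.5], 0.56), ([286.7, 257.3], 0.53), ([263.3, 225.9], 0.31)]
top screw_side [([286.2, 257.6], 0.65), ([236.7, 195.8], 0.64)]
scene screw_red [([224.2, 199.0], 0.67)]
scene screw_red [([224.1, 196.1], 0.6)]
scene screw_opposite [([293.7, 209.9], 0.73)]
scene screw_opposite [([292.5, 210.4], 0.73)]
scene screw_side [([248.9, 230.8], 0.75), ([272.7, 176.5], 0.66)]
scene screw_side [([247.7, 229.3], 0.82)]
0.9
[[420.19408254   0.         286.80300791]
 [  0.         420.19408254 213.269229  ]
 [  0.           0.           1.        ]] [[ 0.02404647 -0.99886136  0.04120384]
 [-0.99396848 -0.02829928 -0.10595193]
 [ 0.10699732 -0.03840755 -0.9935172 ]] [-0.02326408  0.56469397  0.88316679]
```

View pics/top0.png

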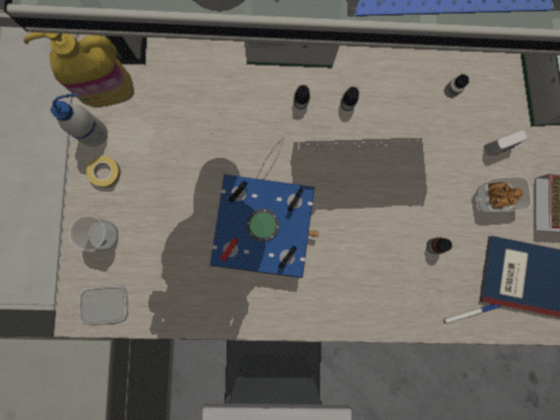

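The top view shows the blue cover at about (262,226), the red wing at (230,249), the opposite wing at (295,200) and the hose port on the right at (313,233).

```bash
python3 - <<'E'
import cv2,numpy as np
for n,(c,r) in {'top':(262,226),'scene':(258,205)}.items():
    f=np.load(n+'.npz')['pixels'][:,:,::-1]
    cv2.imwrite(f'pics/{n}_z.png',cv2.resize(f[r-60:r+60,c-70:c+70],None,fx=5,fy=5,interpolation=cv2.INTER_CUBIC))
E
```

```text
(no output)
```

View pics/top_z.png

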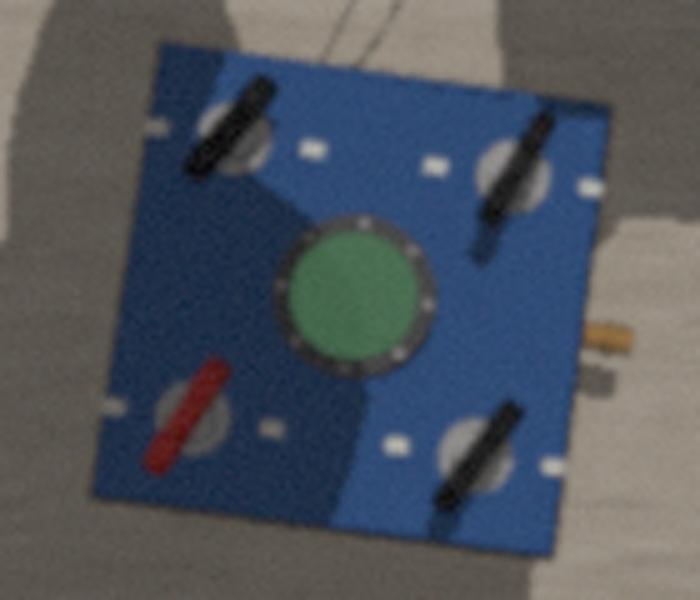

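View pics/scene_z.png

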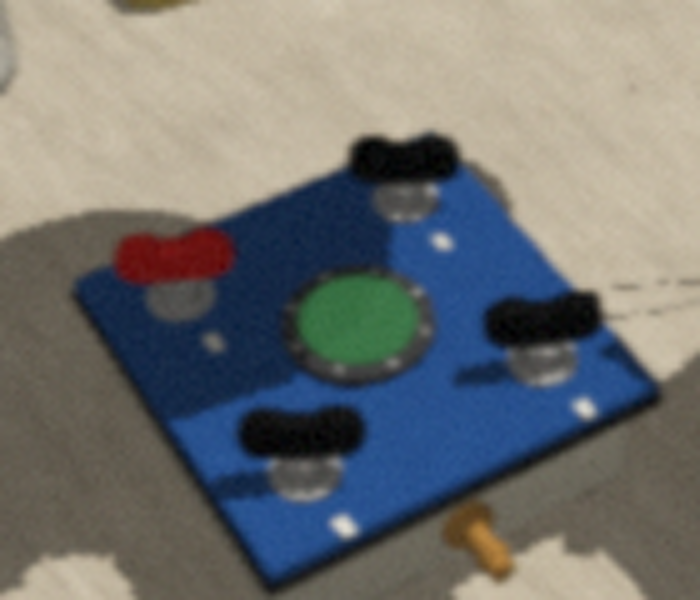

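```bash
cat > h.py <<'E'
import numpy as np
def proj(f,X):
    c=X@f['R'].T+f['t']; p=c@f['mtx'].T; return p[:,:2]/p[:,2:]
E
python3 - <<'E'
import numpy as np
from h import proj
from scipy.optimize import least_squares
T=np.load('top.npz');S=np.load('scene.npz')
zt=lambda a:(np.array(a)+.5)/5-.5+[192,166]
zs=lambda a:(np.array(a)+.5)/5-.5+[188,145]
tc=zt([(160,43),(611,103),(92,496),(550,556)]); lt=np.array([(1,-1),(-1,-1),(1,1),(-1,1)])*.095
sc=zs([(75,285),(272,582),(660,390)]); ls=np.array([(1,1),(-1,1),(-1,-1)])*.095
def W(p,l,z=.076):
    c,s=np.cos(p[2]),np.sin(p[2]); return np.c_[p[0]+c*l[:,0]-s*l[:,1],p[1]+s*l[:,0]+c*l[:,1],np.full(len(l),z)]
ft=lambda p:(proj(T,W(p,lt))-tc).ravel()
fs=lambda p:(proj(S,W(p,ls))-sc).ravel()
for n,f in dict(top=ft,scene=fs,both=lambda p:np.r_[ft(p),fs(p)]).items():
    r=least_squares(f,[.4,.05,1.5]);p=r.x
    print(n,p.round(4),np.degrees(p[2]).round(2),np.abs(r.fun).max().round(2))
l=np.array([(1,1),(-1,-1),(1,-1),(-1,1)])*.058
print(W(p,l,.102).round(4)); print(proj(T,W(p,l,.102)).round(1),proj(S,W(p,l,.102)).round(1))
e=[]
# wing angles predicted loose
a=p[2]+1.22
for k,q in enumerate(W(p,l,.114)):
    d=.026*np.array([np.cos(a),np.sin(a),0]); print(((proj(T,np.array([q+d,q-d]))-[192,166]+.5)*5-.5).round(0).tolist())
E
```

```text
top [0.5347 0.0428 1.4632] 83.84 0.75
scene [0.5344 0.0383 1.4595] 83.62 1.15
both [0.5347 0.0413 1.4638] 83.87 1.48
[[ 0.4832  0.1052  0.102 ]
 [ 0.5862 -0.0225  0.102 ]
 [ 0.5986  0.0928  0.102 ]
 [ 0.4709 -0.0101  0.102 ]]
[[229.8 249. ]
 [295.5 199.3]
 [238.2 191.5]
 [288.  256.8]] [[222.1 196.3]
 [296.2 208.8]
 [268.  176.8]
 [247.8 231.6]]
[[156.0, 476.0], [220.0, 357.0]]
[[491.0, 222.0], [552.0, 107.0]]
[[199.0, 182.0], [262.0, 67.0]]
[[452.0, 515.0], [514.0, 397.0]]
```

```bash
cat >> h.py <<'E'
from scipy.spatial.transform import Rotation as Ro
def Rq(q): return Ro.from_quat([q[1],q[2],q[3],q[0]])
def plan(s,g,zdeg,hp=.163):
    """tool displacement (cm, tool axes) and turn for grasp point g, jaw axis at world yaw zdeg, pointing down"""
    R=Rq(s['tcp_rot']); a=np.radians(zdeg)
    z=np.array([np.cos(a),np.sin(a),0]);y=np.array([0,0,-1.]);x=np.cross(y,z)
    Rt=Ro.from_matrix(np.c_[x,y,z])
    tcp=np.array(g)-hp*y
    return (R.inv().apply(tcp-s['tcp_pos'])*100).round(2),np.degrees((R.inv()*Rt).as_rotvec()).round(2)
E
python3 - <<'E'
from station import arm
from h import *
s=arm.sense();R=Rq(s['tcp_rot']).as_matrix();print(R.round(3),s['q'],arm.hold_point_z)
for yaw in(63.8,243.8): print(plan(s,[.4832,.1052,.22],yaw))
E
```

```text
[[ 0.918 -0.     0.397]
 [-0.397  0.     0.918]
 [-0.    -1.     0.   ]] [ 1.10628435e+00  9.10844004e-02  1.23067644e+00  2.59440344e-05
  1.81978176e+00 -5.67289545e-02] 0.1633
(array([ 40.18,   2.16, -31.18]), array([-0.  ,  2.84, -0.  ]))
(array([ 40.18,   2.16, -31.18]), array([  -0.  , -177.16,    0.  ]))
```

>>> {"op": "arm_command", "data": {
  "targets": [
    [5,0,-4,0,1,0],
    [10,0,-8,0,2,0],
    [15,0,-12,0,2.8,0],
    [20,0,-16,0,2.8,0],
    [25,0,-20,0,2.8,0],
    [30,0,-24,0,2.8,0],
    [35,0,-28,0,2.8,0],
    [40.2,0,-31.2,0,2.8,0],
    [40.2,0,-31.2,0,2.8,0],
    [40.2,0,-31.2,0,2.8,0],
    [40.2,0,-31.2,0,2.8,0]
  ],
  "hand": 0,
  "squeeze": 40
}}

```text
time_s: 2.28
tcp_pos: [0.4827, 0.1062, 0.4048]
tcp_rot: [0.689, -0.689, 0.159, -0.159]
contact_force: [-0.3, 0.8, 0.4]
gripper_width: 1.001
```

```bash
python3 - <<'E'
from station import arm,eyes
from h import *
import cv2
s=arm.sense();print(s['time_s'],s['q'].round(3),s['tcp_pos'],plan(s,[.4832,.1052,.105],63.8))
f=eyes.grab_frame('wrist');np.savez('wrist.npz',pos=s['tcp_pos'],rot=s['tcp_rot'],**f);print(f['mtx'],f['mount'])
im=f['pixels'][:,:,::-1].copy()
M=np.linalg.inv(f['mount'])
def pw(X):
    t=Rq(s['tcp_rot']).inv().apply(X-s['tcp_pos']);c=t@M[:3,:3].T+M[:3,3]
    th=np.arctan2(np.hypot(c[:,0],c[:,1]),c[:,2]);ph=np.arctan2(c[:,1],c[:,0])
    return np.c_[f['mtx'][0,2]+f['mtx'][0,0]*th*np.cos(ph),f['mtx'][1,2]+f['mtx'][1,1]*th*np.sin(ph)]
a=np.radians(153.8);d=.026*np.array([np.cos(a),np.sin(a),0])
for q in [[.4832,.1052,.114],[.5862,-.0225,.114]]:
    for p in pw(np.array([q-d,q,q+d])):
        print(p.round(1)); cv2.circle(im,tuple(int(v) for v in p.round()),2,(0,255,255),-1)
cv2.imwrite('pics/w1.png',im)
E
```

```text
2.275 [ 1.480e-01 -1.930e-01  1.505e+00  1.000e-03  1.830e+00 -9.680e-01] [0.48270221 0.10622315 0.40482968] (array([ 0.09, 13.68, -0.08]), array([-0.03,  0.14, -0.01]))
[[325.1922621    0.         276.23251629]
 [  0.         325.1922621  212.61830382]
 [  0.           0.           1.        ]] [[ 2.06679174e-04  9.67176854e-01  2.54104094e-01 -6.96297246e-02]
 [-7.17274700e-04 -2.54103890e-01  9.67176663e-01  2.02981679e-02]
 [ 9.99999721e-01 -3.82157711e-04  6.41213505e-04 -4.79560643e-04]
 [ 0.00000000e+00  0.00000000e+00  0.00000000e+00  1.00000000e+00]]
[275.5 240.6]
[275.6 212. ]
[275.6 182.2]
[212.2 366.7]
[209.8 348.7]
[207.3 329.1]
```

View pics/w1.png

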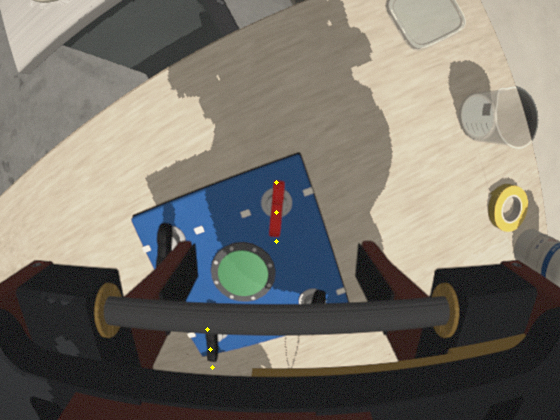

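The wrist view shows the red wing from (279,181) to (274,237). My prediction is about 3 px low, and the wing is turned a few degrees clockwise of it. I'll refine both.

```bash
cat >> h.py <<'E'
def backproj(w,uv,z):
    uv=np.atleast_2d(uv).astype(float);K=w['mtx'];d=(uv-[K[0,2],K[1,2]])/K[0,0]
    th=np.hypot(*d.T);ph=np.arctan2(d[:,1],d[:,0])
    c=np.c_[np.sin(th)*np.cos(ph),np.sin(th)*np.sin(ph),np.cos(th)]
    R=Rq(w['rot']);m=w['mount'];o=w['pos']+R.apply(m[:3,3]);r=R.apply(c@m[:3,:3].T)
    return o+r*((z-o[2])/r[:,2])[:,None]
E
python3 - <<'E'
from h import *
import cv2
w=dict(np.load('wrist.npz'));p=w['pixels'].astype(int)
m=(p[:,:,0]>90)&(p[:,:,1]<50)&(p[:,:,2]<50);m[:170]=0;m[250:]=0;m[:,:255]=0;m[:,300:]=0
v,u=np.nonzero(m);X=backproj(w,np.c_[u,v],.112)[:,:2]
c=X.mean(0);U,S,V=np.linalg.svd(X-c,full_matrices=False)
print(len(u),c,np.degrees(np.arctan2(V[0,1],V[0,0])),np.ptp((X-c)@V.T,axis=0))
# cover corners visible & white marks at z=.076
print('marks',backproj(w,[(245,213.5),(308,191),(199,230),(147,249),(341,292)],.076).round(4))
print('corners',backproj(w,[(300,153.5),(133.5,216)],.076).round(4))
p0=(.5347,.0413,1.4638);cs,sn=np.cos(p0[2]),np.sin(p0[2])
for l in[(.095,.095),(-.095,.095)]:print(p0[0]+cs*l[0]-sn*l[1],p0[1]+sn*l[0]+cs*l[1])
E
```

```text
544 [0.48102951 0.10700988] -31.047672955668403 [0.0494313 0.0088713]
marks [[ 0.4802  0.0731  0.076 ]
 [ 0.487   0.1383  0.076 ]
 [ 0.4748  0.0227  0.076 ]
 [ 0.4681 -0.0412  0.076 ]
 [ 0.604   0.1252  0.076 ]]
corners [[ 0.4507  0.1468  0.076 ]
 [ 0.4302 -0.0353  0.076 ]]
0.4503885392024056 0.1459019960525406
0.43009800394745934 -0.04301146079759433
```

```bash
python3 - <<'E'
from station import arm
from h import *
s=arm.sense();print(plan(s,[.4825,.106,.105],59.5))
E
```

```text
(array([-0.  , 13.69, -0.04]), array([-0.03,  4.47, -0.  ]))
```

>>> {"op": "arm_command", "data": {
  "targets": [
    [0,3,0,0,4.5,0],
    [0,6.5,0,0,4.5,0],
    [0,10,0,0,4.5,0],
    [0,12,0,0,4.5,0],
    [0,13.7,0,0,4.5,0],
    [0,13.7,0,0,4.5,0],
    [0,13.7,0,0,4.5,0]
  ]
}}

```text
time_s: 3.2
tcp_pos: [0.4836, 0.1051, 0.2689]
tcp_rot: [0.682, -0.682, 0.186, -0.188]
contact_force: [-0.2, 0.0, 0.6]
gripper_width: 0.998
```

```bash
python3 - <<'E'
from station import arm,eyes
from h import *
import cv2
s=arm.sense();print(s['time_s'],s['contact_force'],plan(s,[.4825,.106,.105],59.5))
f=eyes.grab_frame('wrist');cv2.imwrite('pics/w2.png',f['pixels'][:,:,::-1])
E
```

```text
3.2 [-0.24955699  0.04355926  0.63958308] (array([-0.14,  0.09,  0.02]), array([-0.07, -0.16,  0.09]))
```

View pics/w2.png

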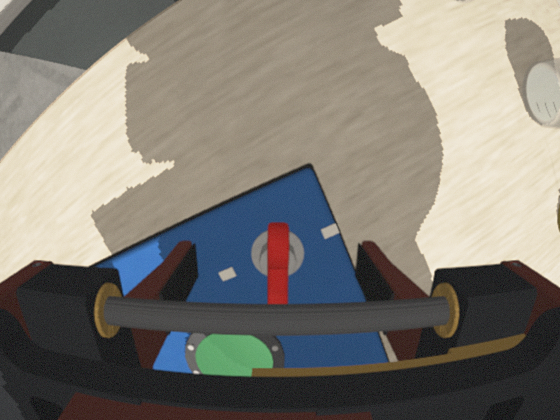

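The red wing sits midway between the fingers at column 278 and is aligned with the jaws. Closing.

>>> {"op": "arm_command", "data": {
  "targets": [
    [0,0,0,0,0,0],
    [0,0,0,0,0,0],
    [0,0,0,0,0,0],
    [0,0,0,0,0,0],
    [0,0,0,0,0,0],
    [0,0,0,0,0,0],
    [0,0,0,0,0,0],
    [0,0,0,0,0,0]
  ],
  "hand": 255,
  "squeeze": 30
}}

```text
time_s: 4.25
tcp_pos: [0.4835, 0.1055, 0.2677]
tcp_rot: [0.683, -0.681, 0.187, -0.187]
contact_force: [2.5, 3.9, -1.6]
gripper_width: 0.21
```

```bash
python3 - <<'E'
from station import arm,eyes
from h import *
import cv2
s=arm.sense();print(s['time_s'],s['contact_force'],s['ft_torque'],s['gripper_width'])
f=eyes.grab_frame('wrist');cv2.imwrite('pics/w3.png',f['pixels'][:,:,::-1])
s=arm.sense();print(s['time_s'],s['contact_force'],s['ft_torque'],s['gripper_width'])
E
```

```text
4.25 [ 2.50484043  3.94348178 -1.61291809] [ 0.68471295 -0.48521407 -0.01446018] 0.21043990616953828
4.3 [ 3.00516331  4.77158285 -1.32763332] [ 0.80923939 -0.53985056 -0.03581044] 0.2100480834522458
```

View pics/w3.png

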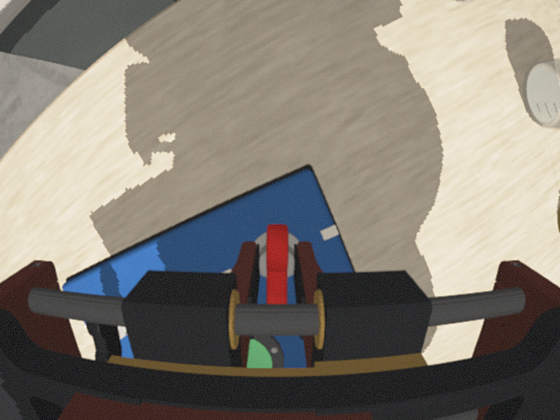

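```bash
python3 - <<'E'
import cv2
f=cv2.imread('pics/w3.png');cv2.imwrite('pics/w3z.png',cv2.resize(f[210:370,180:370],None,fx=4,fy=3.7,interpolation=cv2.INTER_CUBIC))
E
```

```text
(no output)
```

View pics/w3z.png

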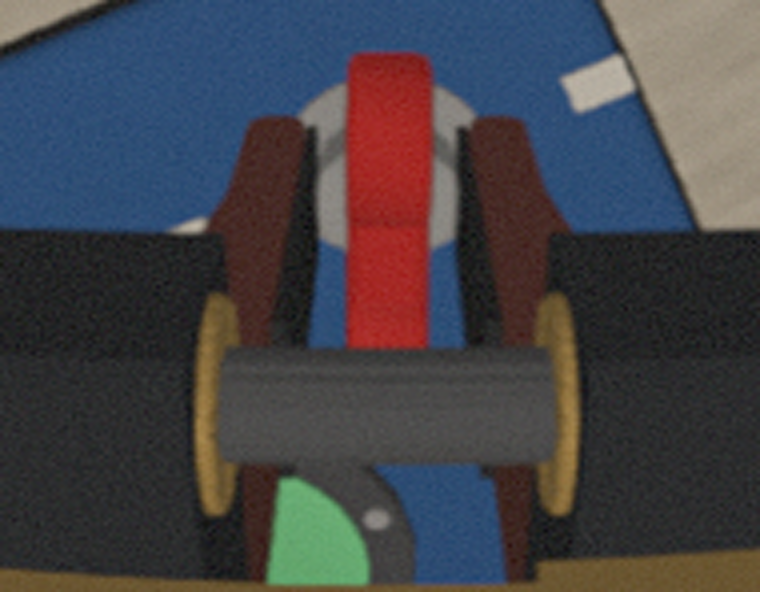

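The zoom shows a clear gap on both sides of the wing, so the fingertips have stopped on the wider hub below it. I'll open a little, rise 7 mm and close again.

>>> {"op": "arm_command", "data": {
  "targets": [
    [0,0,0,0,0,0],
    [0,0,0,0,0,0],
    [0,-0.7,0,0,0,0],
    [0,-0.7,0,0,0,0],
    [0,-0.7,0,0,0,0]
  ],
  "hand": 160
}}

```text
time_s: 4.92
tcp_pos: [0.4833, 0.1049, 0.2748]
tcp_rot: [0.682, -0.682, 0.187, -0.187]
contact_force: [-0.1, -0.7, 0.6]
gripper_width: 0.37
```

>>> {"op": "arm_command", "data": {
  "targets": [
    [0,0,0,0,0,0],
    [0,0,0,0,0,0],
    [0,0,0,0,0,0],
    [0,0,0,0,0,0],
    [0,0,0,0,0,0],
    [0,0,0,0,0,0]
  ],
  "hand": 255,
  "squeeze": 30
}}

```text
time_s: 5.68
tcp_pos: [0.4835, 0.1055, 0.2745]
tcp_rot: [0.683, -0.681, 0.187, -0.187]
contact_force: [3.0, 4.2, -2.3]
gripper_width: 0.111
```

The opening is 9.8 mm, so the wing itself is now gripped. Turning clockwise.

>>> {"op": "arm_command", "data": {
  "targets": [
    [0,0,0,0,7,0],
    [0,0,0,0,14,0],
    [0,0,0,0,21,0],
    [0,0,0,0,28,0],
    [0,0,0,0,35,0],
    [0,0,0,0,42,0],
    [0,0,0,0,49,0],
    [0,0,0,0,56,0],
    [0,0,0,0,61,0],
    [0,0,0,0,64,0],
    [0,0,0,0,66,0],
    [0,0,0,0,66,0]
  ]
}}

```text
time_s: 7.18
tcp_pos: [0.4837, 0.1056, 0.2745]
tcp_rot: [0.471, -0.469, 0.528, -0.528]
contact_force: [5.2, 5.2, -2.7]
gripper_width: 0.108
```

```bash
python3 - <<'E'
from station import arm,eyes
from h import *
import cv2
s=arm.sense();z=Rq(s['tcp_rot']).as_matrix()[:,2]
print(s['time_s'],s['q'].round(3),s['contact_force'],s['ft_torque'],s['gripper_width'],np.degrees(np.arctan2(z[1],z[0])))
f=eyes.grab_frame('wrist');cv2.imwrite('pics/w4.png',f['pixels'][:,:,::-1])
E
```

```text
7.175 [ 0.146 -0.182  1.726  0.002  1.596  0.262] [ 5.22841846  5.223946   -2.69680223] [ 0.81729917 -0.70884723  0.14772408] 0.10787227155898296 -6.632622314870697
```

View pics/w4.png

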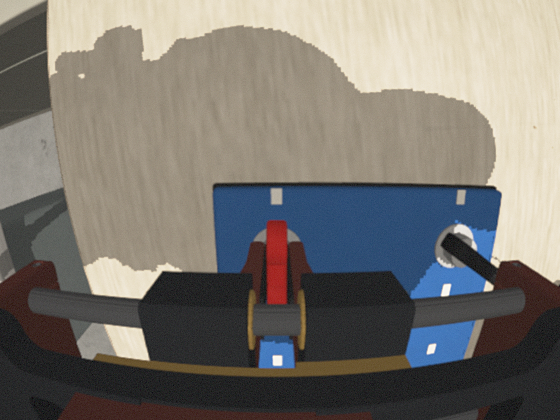

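The red wing lies in line with both white marks, at (277,196) and (277,360). Releasing and lifting.

>>> {"op": "arm_command", "data": {
  "targets": [
    [0,0,0,0,0,0],
    [0,0,0,0,0,0],
    [0,0,0,0,0,0],
    [0,0,0,0,0,0],
    [0,-2,0,0,0,0],
    [0,-5,0,0,0,0],
    [0,-8,0,0,0,0],
    [0,-11,0,0,0,0],
    [0,-13,0,0,0,0],
    [0,-13,0,0,0,0]
  ],
  "hand": 80
}}

```text
time_s: 8.48
tcp_pos: [0.4832, 0.1049, 0.408]
tcp_rot: [-0.472, 0.469, -0.527, 0.529]
contact_force: [-0.3, -0.2, -0.6]
gripper_width: 0.687
```

```bash
python3 - <<'E'
from station import arm
from h import *
s=arm.sense();print(s['contact_force'],s['gripper_width'],plan(s,[.586,-.022,.24],61))
E
```

```text
[-0.27855722 -0.16241052 -0.60013987] 0.6867533050100014 (array([11.42,  0.54, 11.68]), array([ -0.29, -67.67,   0.1 ]))
```

>>> {"op": "arm_command", "data": {
  "targets": [
    [1.5,0,1.5,0,-8,0],
    [3,0,3,0,-16,0],
    [4.5,0,4.5,0,-24,0],
    [6,0,6,0,-32,0],
    [7.5,0,7.5,0,-40,0],
    [9,0,9,0,-48,0],
    [10.5,0,10.5,0,-56,0],
    [11.4,0,11.7,0,-64,0],
    [11.4,0,11.7,0,-67.7,0],
    [11.4,0,11.7,0,-67.7,0],
    [11.4,0,11.7,0,-67.7,0]
  ],
  "hand": 0
}}

```text
time_s: 9.85
tcp_pos: [0.5861, -0.0217, 0.4043]
tcp_rot: [-0.685, 0.685, -0.177, 0.177]
contact_force: [-1.3, -0.0, 0.1]
gripper_width: 1.001
```

```bash
python3 - <<'E'
from station import arm,eyes
from h import *
import cv2
s=arm.sense();print(s['time_s'],s['q'].round(3),s['tcp_pos'])
f=eyes.grab_frame('wrist');w=dict(pos=s['tcp_pos'],rot=s['tcp_rot'],**f);np.savez('wrist2.npz',**w)
cv2.imwrite('pics/w5.png',f['pixels'][:,:,::-1])
p=f['pixels'].astype(int);m=(p.max(2)<45);m[:165]=0;m[255:]=0;m[:,:240]=0;m[:,320:]=0
n,l,st,_=cv2.connectedComponentsWithStats(m.astype(np.uint8));k=1+st[1:,4].argmax();print(st[k])
v,u=np.nonzero(l==k);X=backproj(w,np.c_[u,v],.112)[:,:2]
c=X.mean(0);U,S,V=np.linalg.svd(X-c,full_matrices=False)
print(c,np.degrees(np.arctan2(V[0,1],V[0,0])),np.ptp((X-c)@V.T,axis=0))
E
```

```text
9.85 [-0.095  0.055  1.269  0.     1.818 -1.159] [ 0.58612153 -0.02169457  0.40425323]
[271 181  10  13  99]
[ 0.56666816 -0.01183734] -13.646584770365108 [0.0109551  0.00907442]
```

View pics/w5.png

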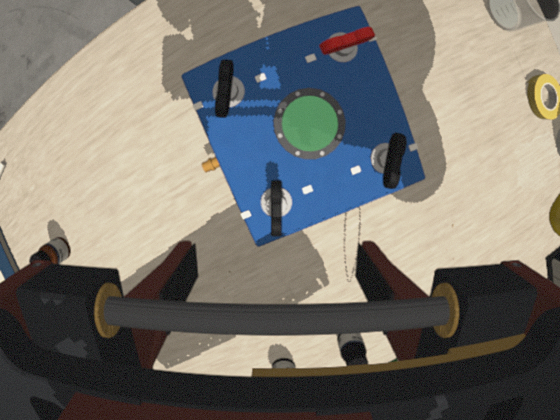

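The red wing at (347,41) lies on its marks. The opposite wing runs from (277,181) to (276,235).

```bash
python3 - <<'E'
from station import arm
from h import *
import cv2
w=dict(np.load('wrist2.npz'));s=arm.sense()
p=w['pixels'].astype(int);m=((p.max(2)<75)&(np.ptp(p,axis=2)<22));m[:175]=0;m[240:]=0;m[:,:266]=0;m[:,288:]=0
n,l,st,_=cv2.connectedComponentsWithStats(m.astype(np.uint8));k=1+st[1:,4].argmax();print(st[k])
v,u=np.nonzero(l==k);X=backproj(w,np.c_[u,v],.112)[:,:2]
c=X.mean(0);U,S,V=np.linalg.svd(X-c,full_matrices=False)
print(c,np.degrees(np.arctan2(V[0,1],V[0,0])),np.ptp((X-c)@V.T,axis=0))
print('marks mid',backproj(w,[(245.5,215),(307.5,189.5)],.076).mean(0))
print(plan(s,[.5865,-.0215,.1115],61))
E
```

```text
[270 181  12  55 543]
[ 0.58319067 -0.02103498] -28.59902504328864 [0.04810577 0.00943658]
marks mid [ 0.58659074 -0.02240705  0.076     ]
(array([ 0.03, 12.99,  0.04]), array([ 0.01, -0.01, -0.02]))
```

>>> {"op": "arm_command", "data": {
  "targets": [
    [0,3,0,0,0,0],
    [0,6.5,0,0,0,0],
    [0,10,0,0,0,0],
    [0,12,0,0,0,0],
    [0,13,0,0,0,0],
    [0,13,0,0,0,0],
    [0,13,0,0,0,0]
  ]
}}

```text
time_s: 10.78
tcp_pos: [0.5866, -0.0219, 0.2763]
tcp_rot: [0.685, -0.684, 0.176, -0.178]
contact_force: [0.4, -0.2, -0.6]
gripper_width: 0.998
```

```bash
python3 - <<'E'
from station import arm,eyes
from h import *
import cv2
s=arm.sense();print(s['time_s'],s['contact_force'],plan(s,[.586,-.0222,.1115],61.4))
f=eyes.grab_frame('wrist');cv2.imwrite('pics/w6.png',f['pixels'][:,:,::-1])
E
```

```text
10.775 [ 0.35227589 -0.24265647 -0.56967326] (array([-0.03,  0.18, -0.06]), array([-0.06, -0.37,  0.13]))
```

View pics/w6.png

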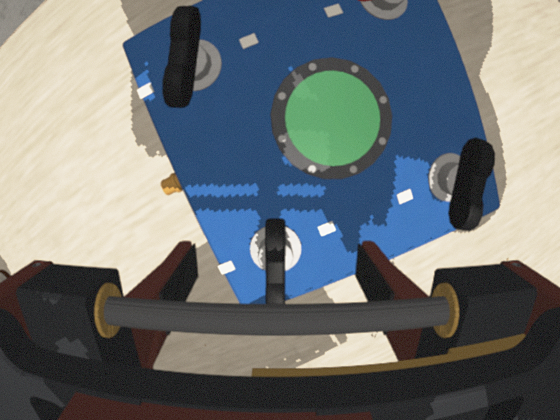

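The black wing is at column 275, midway between the fingers. Closing.

>>> {"op": "arm_command", "data": {
  "targets": [
    [0,0,0,0,0,0],
    [0,0.1,0,0,0,0],
    [0,0.1,0,0,0,0],
    [0,0.1,0,0,0,0],
    [0,0.1,0,0,0,0],
    [0,0.1,0,0,0,0],
    [0,0.1,0,0,0,0],
    [0,0.1,0,0,0,0],
    [0,0.1,0,0,0,0],
    [0,0.1,0,0,0,0]
  ],
  "hand": 255,
  "squeeze": 30
}}

```text
time_s: 12.08
tcp_pos: [0.5862, -0.022, 0.2737]
tcp_rot: [-0.684, 0.685, -0.177, 0.177]
contact_force: [-1.0, -1.5, 0.8]
gripper_width: 0.11
```

Gripped at 9.7 mm. The jaw yaw is about 61°, so 67.5° takes it to the stop.

>>> {"op": "arm_command", "data": {
  "targets": [
    [0,0,0,0,7,0],
    [0,0,0,0,14,0],
    [0,0,0,0,21,0],
    [0,0,0,0,28,0],
    [0,0,0,0,35,0],
    [0,0,0,0,42,0],
    [0,0,0,0,49,0],
    [0,0,0,0,56,0],
    [0,0,0,0,61,0],
    [0,0,0,0,65,0],
    [0,0,0,0,67.5,0],
    [0,0,0,0,67.5,0]
  ]
}}

```text
time_s: 13.58
tcp_pos: [0.5865, -0.0218, 0.2736]
tcp_rot: [-0.471, 0.471, -0.527, 0.528]
contact_force: [1.8, -0.4, -0.8]
gripper_width: 0.114
```

```bash
python3 - <<'E'
from station import arm,eyes
from h import *
import cv2
s=arm.sense();z=Rq(s['tcp_rot']).as_matrix()[:,2]
print(s['time_s'],s['q'].round(3),s['contact_force'],s['ft_torque'],s['gripper_width'],np.degrees(np.arctan2(z[1],z[0])))
f=eyes.grab_frame('wrist');cv2.imwrite('pics/w7.png',f['pixels'][:,:,::-1])
E
```

```text
13.575 [-0.095  0.069  1.486  0.     1.586  0.017] [ 1.78117931 -0.35952187 -0.8411492 ] [-0.19317692 -0.26720326  0.03159863] 0.11411758936496232 -6.4354388664633335
```

View pics/w7.png

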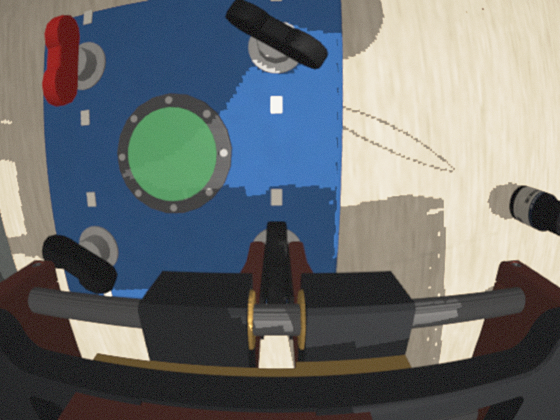

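The black wing is in line with its marks at column 277. Releasing and lifting clear.

>>> {"op": "arm_command", "data": {
  "targets": [
    [0,0,0,0,0,0],
    [0,0,0,0,0,0],
    [0,0,0,0,0,0],
    [0,0,0,0,0,0],
    [0,-2,0,0,0,0],
    [0,-5,0,0,0,0],
    [0,-8,0,0,0,0],
    [0,-11,0,0,0,0],
    [0,-14,0,0,0,0],
    [0,-14,0,0,0,0],
    [0,-14,0,0,0,0]
  ],
  "hand": 80
}}

```text
time_s: 15.0
tcp_pos: [0.5862, -0.0219, 0.4131]
tcp_rot: [0.471, -0.471, 0.528, -0.527]
contact_force: [0.6, -0.6, 0.1]
gripper_width: 0.688
```

```bash
python3 - <<'E'
from station import arm,eyes
import cv2
s=arm.sense();print(s['time_s'],s['contact_force'],s['gripper_width'])
f=eyes.grab_frame('wrist');cv2.imwrite('pics/w8.png',f['pixels'][:,:,::-1])
f=eyes.grab_frame('scene');p=f['pixels'][145:265,188:328,::-1];cv2.imwrite('pics/s8.png',cv2.resize(p,None,fx=5,fy=5,interpolation=cv2.INTER_CUBIC))
E
```

```text
15.0 [ 0.64003317 -0.64409676  0.05339284] 0.6877041784540168
```

View pics/w8.png

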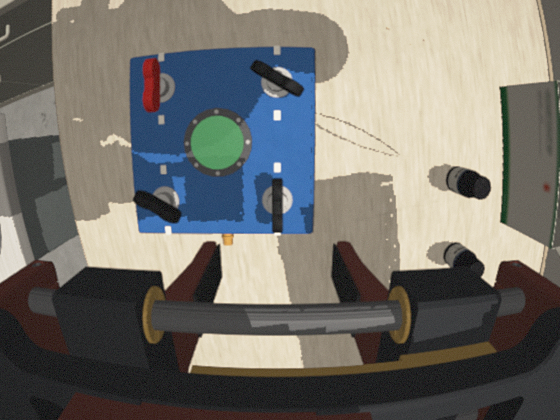

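View pics/s8.png

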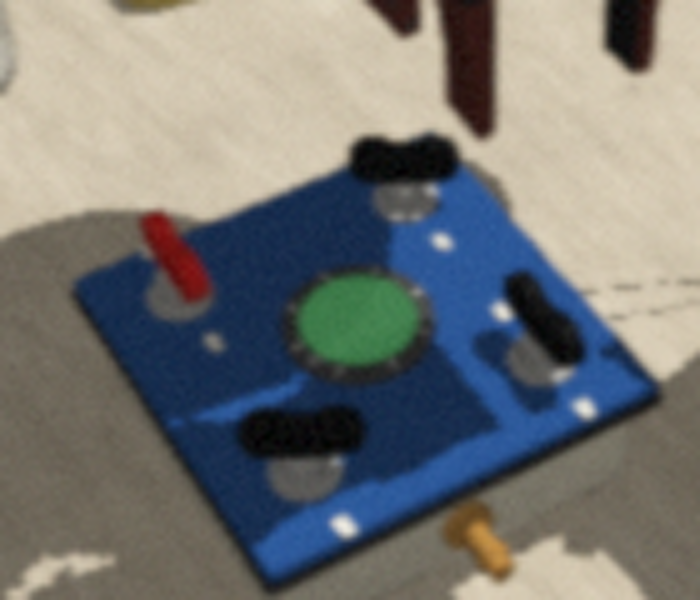

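Both views show the red wing (150,85) and the opposite wing (277,205) in line with their marks. The two side screws stand as they did at the start.

```bash
python3 -c "
from station import arm
print(arm.sign_off(), arm.sense()['time_s'])"
```

```text
the job is handed in; nothing more can be done
the job is handed in; nothing more can be done
```

I turned the red wing screw clockwise to its stop first, then the black one diagonally across, and handed the job in at about 15 s. No verdict was reported.

- **First grip:** my first close on the red screw caught the wider hub below the wing: the opening was 18 mm instead of 10. I opened slightly, rose 7 mm and gripped the wing itself at 9.8 mm. Both screws were therefore gripped about 111 mm up, not the 102 mm given.
- **Final angle:** at the end of each turn the jaws stood at −6.6° (red) and −6.4° (opposite), against about −6.1° expected for a wing on its marks. The moment about the vertical stayed low (0.15 and 0.03 N m), so the force readings do not confirm contact with the stops. The evidence for "tight" is the angle.
- **Last pictures:** the wrist and scene views show both wings in line with their white marks and both side screws unturned. The gripper was open, about 14 cm above the wing, with under 1 N on the wrist.
- **Disagreement:** the top and scene cameras differed by about 4 mm in y for the chamber position. I settled it with the wrist camera before gripping.

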